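# Sort and tally polished specimen mounts

## Task

Sort the specimen mounts from the mat through the chute, setting its lever before each drop: every round one into the left bin, every square one into the right bin. Then roll the two thumbwheels of the tally counter until the left window shows how many round mounts there are and the right window how many square ones, each digit centred in its window. Leave the bottle, the objective and the slide box where they stand.

Things in the scene. Friction and masses are not known exactly. Their poses are not given: they have to be found in the camera images.
- round1_center (a point): Round specimen mount: black resin disc 30 mm in diameter and 24 mm high, about 50 g. Lies flat on the mat at the start, with its polished metal face up. The point is its centre, half-way up; z is the axis through the polished face. May be absent.
- round2_center (a point): Round specimen mount: black resin disc 30 mm in diameter and 24 mm high, about 50 g. Lies flat on the mat at the start, with its polished metal face up. The point is its centre, half-way up; z is the axis through the polished face. May be absent.
- round3_center (a point): Round specimen mount: black resin disc 30 mm in diameter and 24 mm high, about 50 g. Lies flat on the mat at the start, with its polished metal face up. The point is its centre, half-way up; z is the axis through the polished face. May be absent.
- square1_center (a point): Square specimen mount: black resin block 28 x 28 mm and 24 mm high, about 50 g; x and y are square to its sides. Lies flat on the mat at the start, with its polished metal face up. The point is its centre, half-way up; z is the axis through the polished face. May be absent.
- square2_center (a point): Square specimen mount: black resin block 28 x 28 mm and 24 mm high, about 50 g; x and y are square to its sides. Lies flat on the mat at the start, with its polished metal face up. The point is its centre, half-way up; z is the axis through the polished face. May be absent.
- square3_center (a point): Square specimen mount: black resin block 28 x 28 mm and 24 mm high, about 50 g; x and y are square to its sides. Lies flat on the mat at the start, with its polished metal face up. The point is its centre, half-way up; z is the axis through the polished face. May be absent.
- mat: White fixed mat, 270 (x) x 190 (y) x 4 mm thick, on which the mounts stand about 75 to 85 mm apart. Origin: centre of its underside, on the bench.
- chute: White fixed sorting chute: a closed box 100 (x) x 240 (y) x 104 mm high with a clear roof, holding two bins (left at +y, right at -y), and on its middle an open-topped head 84 x 104 mm, up to 210 mm. Origin: centre of its underside on the bench; x away from the robot, y to the left as the robot sees it, yawed by up to 0.25 rad.
- chute_mouth (a point): Centre of the chute's open mouth, level with the rim, 210 mm above the bench; axes as the chute's. Inside it is 76 (x) x 96 (y) mm. A flap within, hinged about x 95 mm below this point, sends a dropped part down one side into the closed bin there. Let parts go over the middle of the mouth, at the rim's height or just inside it.
- left_bin (a point): Middle of the floor of the closed left bin (+y side) of the chute's box, 85 mm beside the middle of the chute, 6 mm above the bench. Axes as the chute's.
- right_bin (a point): Middle of the floor of the closed right bin (-y side), 85 mm to the other side. Axes as the chute's.
- lever (a joint): Angle of the diverter lever and its flap, rad: 0 upright, positive leaning to the chute's left (+y), stops at +0.45 and -0.45. The flap leans with the lever and shuts the side it leans to: lever fully left (+0.45) sends parts into the RIGHT bin, fully right (-0.45) into the LEFT bin. Stays where it is left; about 1 N at the knob moves it.
- lever_knob (a point): Centre of the lever's black knob, 18 mm in diameter, 34 mm long along the lever, on a 9 mm rod. It stands 64 mm to the robot's side (-x) of the mouth's middle, its centre 22 mm from the head's front wall. It swings along the chute's y about a pivot 133 mm from the knob's centre, straight below it when upright, 115 mm above the bench; about 58 mm to each side.
- wheel_left (a joint): Angle of the left counter wheel, rad: digit d is centred in its window at 0.628 d (digits 0 to 9, with stops just past 0 and 9). Rolling the wheel's top edge away from the robot (+x of the counter) raises the number, towards the robot lowers it. Stays where it is left; about 1 N at the rim turns it.
- wheel_right (a joint): Angle of the right counter wheel, the same way.
- counter: Grey fixed tally counter, foot 100 (x) x 190 (y) x 22 mm high; x away from the robot, y left, yawed by up to 0.25 rad. Origin: centre of its underside. A cover in its middle, 92 x 82 mm and 87 mm high, has a window on top showing two digits, black on white drums, upright as seen from the robot's side: the left digit is the left wheel's, the right one the right wheel's.
- wheel_left_hub (a point): Centre of the left (+y) thumbwheel of the counter: a black knurled disc 78 mm in diameter, 16 mm wide, on a level 12 mm shaft along the counter's y, 75 mm from the counter's middle; hub 50 mm and top edge 89 mm above the bench. Its upper half is bare: 26 mm free beside its inner face, open outside (a post there stays below 58 mm). Axes as the counter's.
- wheel_right_hub (a point): Centre of the right (-y) thumbwheel, the same, 150 mm from the left one.
- solvent: Bystander: white solvent bottle, 52 mm in diameter, 140 mm high, standing. Origin: centre of its underside.
- objective: Bystander: steel microscope objective, 32 mm in diameter, 48 mm high, standing. Origin: centre of its underside.
- slide_box: Bystander: wooden slide box, 60 x 90 x 32 mm. Origin: centre of its underside.
Things that resemble listed ones, but are neither listed nor needed, are in the scene too. Leave any pink or purple look-alike of the part that bears round2_center alone.

How it is judged:
By the outcome, as a careful person would: the job done as asked, in the order asked, and still so for the second after the job is handed in, with the robot touching nothing.
Of round1, round2, round3 only 1 to 3 are there at a start; the rules pass over those that are not, and their reading is None.
Of square1, square2, square3 only 1 to 3 are there at a start; the rules pass over those that are not, and their reading is None.
At some moment in a run one of round1, round2, round3, square1, square2, square3 may be knocked a few centimetres aside while the robot is not near it.
Once in a run the grip may slacken for a moment while it holds something.
It also fails if it takes over 210 s, if anything falls off the work surface, if the arm or the gripper's body presses on something with over 40 N, if the wrist force passes 120 N, or if a joint passes its speed limit or range.

## Robot

A 6-joint arm with a two-finger parallel gripper is mounted at the origin on the work surface. World frame = base frame: x ahead of the robot, y to its left, z up, the work surface at z = 0. Lengths are in m, angles in degrees, forces in N, time in s.
With the tool pointing down it reaches from about 0.375 to 0.75 m from the base axis. Payload 9 kg.
Tool frame: the origin (TCP) lies where the fingers leave the gripper's body, on its centre line; the fingertips stand 73 mm ahead of it and the grasp point (between the pads) lies 54 mm ahead of it (robot.tip_reach is the distance from the TCP to the fingertips, in m); z points along the fingers, y is the line along which they close (so a half turn about z gives the same grasp; the last joint's range is limited). The gripper opens to 85 mm and grips with 20 to 120 N. Pads are 22 mm wide; open, the fingers measure 114 mm over their backs; the gripper's body (76 mm by 85 mm) begins 54 mm behind the grasp point. The pads swing forward as they close: fully open they stand 13 mm farther back than shut.
Start: joints at [-86.499, 5.964, 5.575, 89.605, 0, 77.527], TCP at [0.165, -0.577, 0.304] pointing down, gripper open.
Joint ranges: [-171.21, 171.21], [-48.23, 106.86], [-62.78, 66.21], [-105.2, 120.99], [-86.42, 89.51], [-180, 180]. Speed limits (degrees/s): [127.2, 127.2, 147.25, 180, 180, 180].

## Interface

Orientations are given as [roll, pitch, yaw] about the fixed x, y, z axes, in that order (R = Rz(yaw) Ry(pitch) Rx(roll)).
In Python, from plant import robot gives the robot as it stands. Calls block until the motion is done:
- robot.move_pose(position, orientation): joint-space move of the TCP to a pose.
- robot.line_to(position, vel=0.15, rotation=None, guard=None): straight line of the TCP; rotation=None keeps the orientation; vel is the mean speed in m/s. With guard (N) it stops when the force on the tool has changed by that much, and returns True; else False.
- robot.goto_joints(angles): joint-space move.
- robot.set_gripper(opening): finger opening in m; the grip force is fixed at half the most; returns when the fingers have stopped.
- robot.pause(seconds).
- robot.ik(position, orientation): joint angles nearest the present ones, or None.
- robot.observe(): the state.
- robot.grab_frame(name): name is "side" or "top" or "wrist"; returns the picture (420x560x3 uint8, blue, green, red); there is no depth.
- robot.get_calibration(name): a dict with "vertical_fov" (degrees; the focal length in pixels is half the picture's height over the tangent of half this angle, whatever the lens; pixels are square), "cx", "cy" (the principal point, pixels), "rvec" (rotation vector, rad) and "tvec" (3), from world to camera coordinates, as OpenCV has them. Camera axes: x right, y down, z forward; pixel columns grow to the right and rows downward; lengths in m; the calibration is good to about 2 mm. A picture is of the moment at which its call begins: read the wrist's pose just before it. get_calibration takes no time and is no camera call; for the wrist camera it gives the pose at the moment of the call.
A pose or a line that the arm cannot do raises robot.IKError and nothing moves.
- robot.job_done(): hands the job in; it is judged then, once.
The state is a dict: "time": time; "q": joint angles; "qvel": joint speeds; "joint_torque": joint torques, N m; "tool_pos": TCP position; "tcp_rot": TCP orientation; "ft_force": force on the tool from outside, world axes, zero at the start; "torque": the same for the moment, N m; "gripper_width": finger opening in m; "gripper_force": force on a finger pad.
Only numpy, scipy, OpenCV 4.12 (cv2) and the standard library are available. Lean on these libraries where they do the work, as an engineer would, in place of code of your own. Each camera call takes 0.05 s, during which the arm holds its last target. There are 200 camera calls.

## Working session

There is one attempt and no reset: what is moved stays moved. The work goes in short steps, each a Python script; the robot and the scene stay as the last script left them, time stands still between calls to the robot, and variables do not carry over. Pictures are saved under pics/ and viewed, at most 14 in all, crops included, and the job is handed in when it is done.

```bash
mkdir -p pics; ls
python3 - <<'E'
from plant import robot
import cv2
for n in("top","side"):
    c=robot.get_calibration(n);print(n,c)
    cv2.imwrite(f"pics/{n}0.png",cv2.resize(robot.grab_frame(n),(800,600),interpolation=cv2.INTER_CUBIC))
    
print(robot.observe())
E
```

```text
pics
top {'vertical_fov': 46.13688705666111, 'cx': 272.74251268610715, 'cy': 208.4400843867944, 'rvec': array([ 2.12914138, -2.17723393,  0.13991931]), 'tvec': array([0.00246874, 0.60321756, 1.32075034])}
side {'vertical_fov': 44.45584486586864, 'cx': 286.9256722709483, 'cy': 212.48334486068563, 'rvec': array([ 0.85936861, -2.38444494,  1.26404931]), 'tvec': array([0.43335095, 0.33676536, 1.03167419])}
{'time': 0.1, 'q': array([-8.64998349e+01,  5.99660568e+00,  5.53219553e+00,  8.96035164e+01,
       -3.25151043e-04,  7.75281683e+01]), 'qvel': array([ 0.12192551, -0.05446238,  0.17882409,  0.06995293,  0.06580573,
       -0.03445093]), 'joint_torque': array([ 6.85820938e-03, -5.58211362e+01,  5.04716313e+01,  1.33654589e-02,
       -1.75159594e-04, -1.42438914e-07]), 'tool_pos': array([ 0.1651104 , -0.57662416,  0.30319216]), 'tcp_rot': array([-1.79933606e+02, -1.43519108e-02,  1.59719887e+01]), 'ft_force': array([0.03198733, 0.70541383, 0.04954181]), 'torque': array([ 0.00922657,  0.02579169, -0.00122105]), 'gripper_force': 0.0, 'gripper_width': 0.08539164175783205}
```

View pics/top0.png

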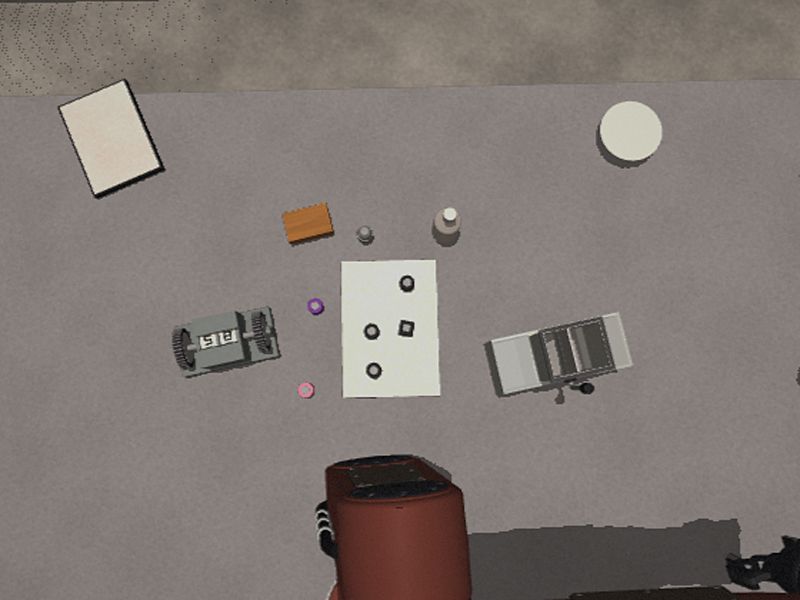

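View pics/side0.png

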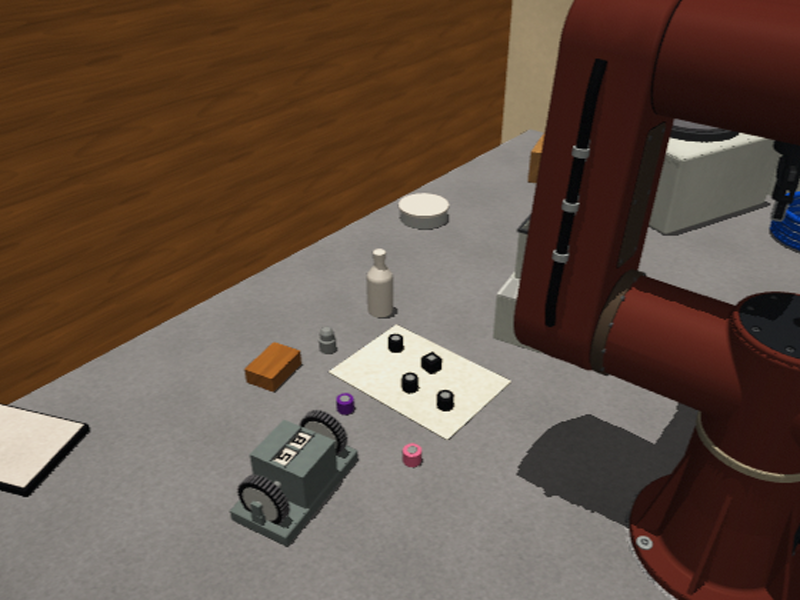

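Top view (800x600): candidates for round mounts are the black discs at (407,283), (371,331) and (374,370), plus the purple (315,306) and pink (306,390) discs off the mat. The black ones on the mat match the description. The coloured ones are look-alikes and stay put. The black square is at (406,328), the chute at (560,355) with its knob at (587,388), and the counter at (226,340). One enlarged montage will confirm this.

```bash
cat > h.py <<'E'
import numpy as np, cv2
from plant import robot
def ray(c,uv,H=420):
    f=H/2/np.tan(np.radians(c["vertical_fov"]/2))
    R=cv2.Rodrigues(np.array(c["rvec"]))[0]
    d=R.T@np.array([(uv[0]-c["cx"])/f,(uv[1]-c["cy"])/f,1.0])
    return -R.T@np.array(c["tvec"]),d
def onplane(c,uv,z):
    o,d=ray(c,uv); return (o+d*(z-o[2])/d[2])[:3]
def proj(c,p):
    f=210/np.tan(np.radians(c["vertical_fov"]/2))
    q=cv2.Rodrigues(np.array(c["rvec"]))[0]@np.array(p)+np.array(c["tvec"])
    return np.array([c["cx"]+f*q[0]/q[2],c["cy"]+f*q[1]/q[2]])
def mounts(img,c,z=0.028):
    """dark blobs on the white mat"""
    hsv=cv2.cvtColor(img,cv2.COLOR_BGR2HSV)
    m=((hsv[...,2]>150)&(hsv[...,1]<60)).astype(np.uint8)
    n,l,s,_=cv2.connectedComponentsWithStats(m)
    out=[]
    return hsv,m,l,s
E
python3 - <<'E'
from h import *
im=robot.grab_frame("top");cv2.imwrite("pics/top_raw.png",im)
w=robot.grab_frame("wrist");cw=robot.get_calibration("wrist")
def crop(x,y,w_,h_,W):return cv2.resize(im[y:y+h_,x:x+w_],(W,W*h_//w_),interpolation=cv2.INTER_CUBIC)
A=crop(335,210,115,80,460)   # 4x
B=crop(115,210,85,60,340)    # 4x
C=crop(200,178,120,105,360)  # 3x
out=np.zeros((600,800,3),np.uint8)
out[:320,:460]=A[:320];out[:240,460:800]=B;out[320:600,:360]=cv2.resize(C,(320,280)) if 0 else np.pad(cv2.resize(C,(320,280)),((0,0),(0,40),(0,0)))
out[320:600,400:773]=cv2.resize(w,(373,280))
cv2.imwrite("pics/mont.png",out)
o=robot.observe();p,_=ray(cw,(0,0));print("cam",p,"tcp",o["tool_pos"],o["tcp_rot"]);print(cw)
c=robot.get_calibration("top")
s=560/800
for u in[(407,283),(371,331),(374,370),(406,328)]:print(u,onplane(c,np.array(u)*s,.028))
print("bystanders",[onplane(c,np.array(u)*s,0).round(3) for u in[(308,224),(364,235),(447,232),(315,306),(306,390)]])
print("knob",onplane(c,np.array((587,388))*s,.235))
E
```

```text
cam [ 0.22882278 -0.55839544  0.3726316 ] tcp [ 0.16512631 -0.57668202  0.30343921] [-1.79955522e+02 -9.42041048e-03  1.59735698e+01]
{'vertical_fov': 70.30868321250962, 'cx': 280.2716723066911, 'cy': 211.4009198923713, 'rvec': array([-2.33452894,  1.75785228,  0.23360426]), 'tvec': array([-0.59967127, -0.03375825,  0.37719277])}
(407, 283) [ 0.63295668 -0.04556037  0.028     ]
(371, 331) [0.54059011 0.02648485 0.028     ]
(374, 370) [0.46534943 0.02212763 0.028     ]
(406, 328) [ 0.54489559 -0.04138716  0.028     ]
bystanders [array([0.762, 0.15 , 0.   ]), array([0.737, 0.038, 0.   ]), array([ 0.739, -0.129,  0.   ]), array([0.595, 0.137, 0.   ]), array([0.43 , 0.156, 0.   ])]
knob [ 0.42257511 -0.32781211  0.235     ]
```

View pics/mont.png

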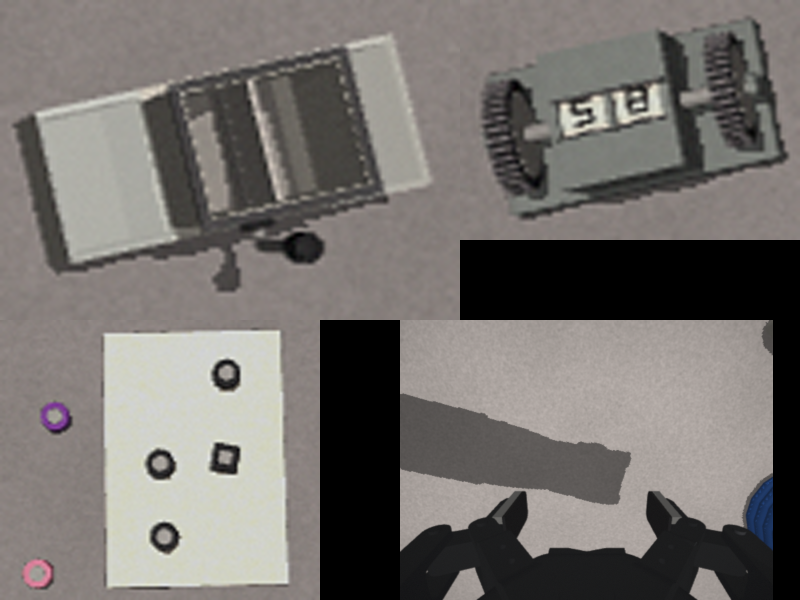

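The montage shows three black rounds and one square (crop (225,458)) on the mat, so the count is 3 and 1. The purple and pink discs lie off the mat. The knob leans right, and the counter reads about 5 and an unclear digit. I'll move the wrist camera over each area.

Run:
```python
from h import *
import json
c=robot.get_calibration("top")
rim=[np.array([x,y])/4+[335,210] for x,y in[(175,88),(347,50),(381,188),(208,226)]]
P=np.array([onplane(c,u,.21) for u in rim]);print("rim",P.round(3).tolist(),P.mean(0))
d=(P[0]-P[1]+P[3]-P[2]);yaw=np.arctan2(-d[0],d[1]);print("yaw",yaw)
cal={}
for n,p in[("chute",(0.40,-0.33,0.42)),("mat",(0.47,0.0,0.30)),("counter",(0.43,0.30,0.30))]:
    robot.move_pose(p,[180,0,0]);robot.pause(.3)
    k=robot.get_calibration("wrist");im=robot.grab_frame("wrist");cv2.imwrite(f"pics/w_{n}.png",im)
    cal[n]={a:np.array(b).tolist() for a,b in k.items()}
    print(n,robot.observe()["time"])
json.dump(cal,open("cal.json","w"))
a,b,d=[cv2.imread(f"pics/w_{n}.png") for n in("chute","mat","counter")]
def r(i,w):return cv2.resize(i,(w,w*3//4),interpolation=cv2.INTER_AREA)
out=np.zeros((600,800,3),np.uint8);out[:300,:400]=r(a,400);out[:300,400:]=r(b,400);out[300:,:400]=r(d,400);cv2.imwrite("pics/mont2.png",out)
```

```text
rim [[0.518, -0.263, 0.21], [0.539, -0.368, 0.21], [0.456, -0.383, 0.21], [0.436, -0.279, 0.21]] [ 0.48709933 -0.32307998  0.21      ]
yaw 0.19285704112845095
chute 1.9
mat 3.5917
counter 8.5833
```

View pics/mont2.png

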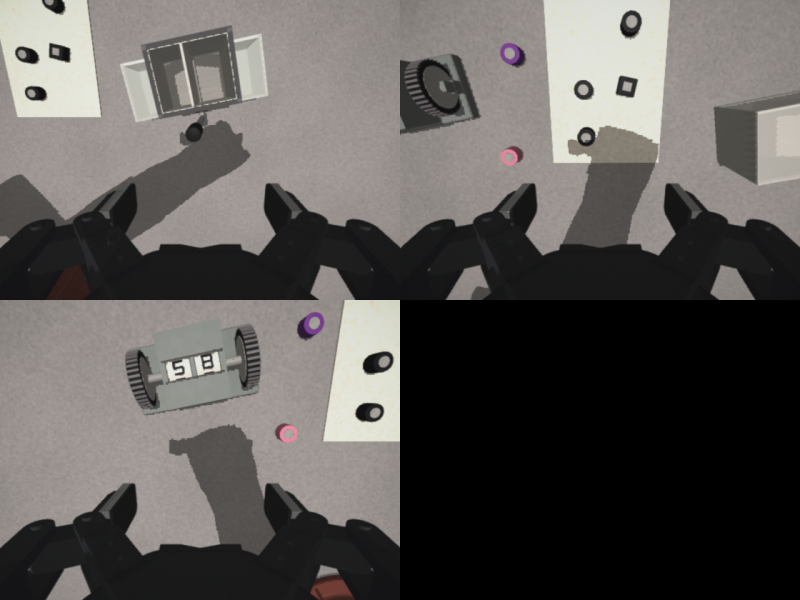

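Wrist views: the left digit is 5 and the right one 8, both near centred; the right window is at (208,363). Mounts in the mat view (half scale) are at (630,22), (583,90), (586,136), and the square at (627,86). The knob is at (195,131) in the chute view. Next I'll fit numbers on the saved frames.

```bash
cat >> h.py <<'E'
def find(im,c):
    """black mounts with a metal face: returns list (xy, kind, yaw, px)"""
    up=cv2.resize(im,None,fx=3,fy=3,interpolation=cv2.INTER_CUBIC)
    hsv=cv2.cvtColor(up,cv2.COLOR_BGR2HSV)
    m=((up.max(2)<72)).astype(np.uint8)
    cs,h=cv2.findContours(m,cv2.RETR_CCOMP,cv2.CHAIN_APPROX_NONE)
    out=[]
    for i,k in enumerate(cs):
        if h[0][i][3]<0: continue
        a=cv2.contourArea(k)
        if a<200: continue
        M=cv2.moments(k);u=np.array([M["m10"]/a,M["m01"]/a]); u=(u+.5)/3-.5
        w=onplane(c,u,.028)
        pts=np.array([onplane(c,(q+.5)/3-.5,.028)[:2] for q in k[:,0].astype(float)])
        q=(pts*1e4).astype(np.float32)
        r=cv2.minAreaRect(q);s=np.array(r[1])/1e4; A=cv2.contourArea(q)/1e8
        if not(.010<s.min() and s.max()<.032 and s.min()/s.max()>.75): continue
        if not(.33<w[0]<.75 and abs(w[1])<.2): continue
        out.append((w[:2].round(4),"sq" if A/s.prod()>.88 else "rd",round(A/s.prod(),2),((r[2]+45)%90)-45,s.round(4),u.round(0)))
    return out
E
python3 - <<'E'
from h import *
import json
cal=json.load(open("cal.json"));c=robot.get_calibration("top")
print("WRIST");[print(o) for o in find(cv2.imread("pics/w_mat.png"),cal["mat"])]
print("TOP");[print(o) for o in find(cv2.imread("pics/top_raw.png"),c)]
def tri(c1,u1,c2,u2):
    o1,d1=ray(c1,u1);o2,d2=ray(c2,u2)
    t=np.linalg.lstsq(np.c_[d1,-d2],o2-o1,rcond=None)[0];a,b=o1+d1*t[0],o2+d2*t[1];return (a+b)/2,np.linalg.norm(a-b)
k,e=tri(c,(411,271.75),cal["chute"],(273,183.5));print("knob",k,e)
W=np.array([onplane(cal["chute"],np.array(u)*1.4,.21) for u in[(142,47),(231,26),(242,101),(153,124)]])
print(W.round(3).tolist(),W.mean(0))
d=(W[0]-W[1]+W[3]-W[2]);yaw=np.arctan2(-d[0],d[1]);print("yaw",yaw)
im=cv2.imread("pics/w_chute.png")[20:200,150:390];cv2.imwrite("pics/c1.png",cv2.resize(im,(800,600),interpolation=cv2.INTER_CUBIC))
im=cv2.imread("pics/w_counter.png")[20:170,160:380];cv2.imwrite("pics/c2.png",cv2.resize(im,(792,540),interpolation=cv2.INTER_CUBIC))
E
```

```text
WRIST
(array([0.4676, 0.0233]), 'rd', np.float64(0.79), 34.04363250732422, array([0.0169, 0.0176]), array([260., 192.]))
(array([0.5426, 0.0262]), 'rd', np.float64(0.79), -0.8093643188476562, array([0.018 , 0.0177]), array([256., 125.]))
(array([ 0.5473, -0.0415]), 'sq', np.float64(0.91), -11.581138610839844, array([0.0158, 0.0154]), array([318., 121.]))
(array([ 0.636 , -0.0449]), 'rd', np.float64(0.78), 42.928924560546875, array([0.0175, 0.0177]), array([324.,  30.]))
TOP
(array([0.4661, 0.0238]), 'rd', np.float64(0.81), 43.91749572753906, array([0.0188, 0.0181]), array([261., 259.]))
(array([0.5417, 0.0265]), 'rd', np.float64(0.82), 43.789344787597656, array([0.0183, 0.0182]), array([260., 231.]))
(array([ 0.5467, -0.0411]), 'rd', np.float64(0.83), -1.4915313720703125, array([0.0175, 0.0167]), array([284., 229.]))
(array([ 0.6354, -0.0448]), 'rd', np.float64(0.78), 43.332115173339844, array([0.0185, 0.0185]), array([285., 197.]))
knob [ 0.42309356 -0.32473579  0.24509015] 0.001939063721613531
[[0.52, -0.261, 0.21], [0.542, -0.366, 0.21], [0.457, -0.384, 0.21], [0.427, -0.268, 0.21]] [ 0.48643888 -0.31968412  0.21      ]
yaw 0.23081611886843678
```

View pics/c1.png

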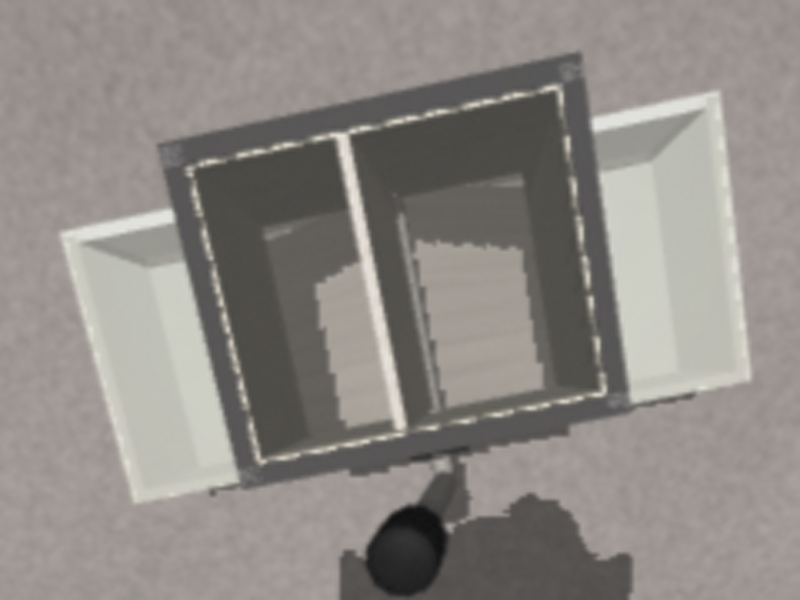

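View pics/c2.png

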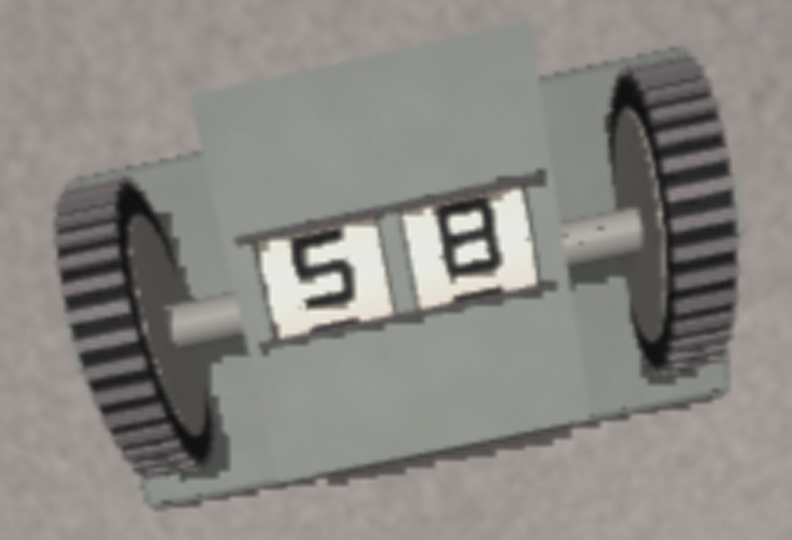

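c1 shows the rim corners at (160,145), (580,55), (630,402), (240,487), with the knob almost upright at (405,550). c2 shows 5 and 8, with the window-frame corners at (237,240), (545,178), (555,287), (262,350). Next I'll set the lever right and pick the first round.

```bash
cat >> h.py <<'E'
import json,os
def setlever(side):
    """side=-1: lever right (parts left); +1: lever left"""
    g=json.load(open("geo.json"));M=np.array(g["mouth"]);y=g["yaw"]
    ex=np.array([np.cos(y),np.sin(y)]);ey=np.array([-np.sin(y),np.cos(y)])
    P=lambda a,z:[*(M[:2]-.064*ex+a*ey),z]
    R=[180,0,np.degrees(y)]
    robot.set_gripper(0.0)
    s=-side*.092
    robot.move_pose(P(s,.38),R); robot.line_to(P(s,.302),.2)
    hit=robot.line_to(P(side*.020,.302),.15,guard=25)
    hit2=robot.line_to(P(side*.046,.302),.04,guard=8) if not hit else None
    t=np.array(robot.observe()["tool_pos"])[:2]-M[:2]
    print("lever",hit,hit2,"stop at y'",t@ey)
    robot.line_to(P(t@ey-side*.012,.302),.1); robot.line_to(P(t@ey-side*.012,.38),.3)
def look():
    robot.move_pose([.45,0,.30],[180,0,0]);robot.pause(.15)
    c=robot.get_calibration("wrist");im=robot.grab_frame("wrist");return find(im,c)
def wrap(a): return (a+90)%180-90
def pick(o,yaw):
    x,y=o[0];R=[180,0,yaw]
    robot.set_gripper(.052)
    robot.move_pose([x,y,.15],R);robot.line_to([x,y,.079],.15)
    robot.set_gripper(0.0);robot.pause(.1)
    robot.line_to([x,y,.16],.2);w=robot.observe();print("width",w["gripper_width"],w["gripper_force"],"t",w["time"])
    return w["gripper_width"]>.02
def drop():
    g=json.load(open("geo.json"));M=g["mouth"];R=[180,0,np.degrees(g["yaw"])]
    p=robot.observe()["tool_pos"]; robot.line_to([p[0],p[1],.36],.35)
    robot.move_pose([M[0],M[1],.36],R)
    w=robot.observe()["gripper_width"];
    robot.line_to([M[0],M[1],.284],.2);w=robot.observe()["gripper_width"];print("before release",w)
    robot.set_gripper(.055);robot.pause(.3);robot.line_to([M[0],M[1],.38],.3)
    return w>.02
E
python3 - <<'E'
from h import *
cal=json.load(open("cal.json"))
W=np.array([onplane(cal["chute"],np.array(u)/3.3333+[150,20],.21) for u in[(160,145),(580,55),(630,402),(240,487)]])
d=(W[0]-W[1]+W[3]-W[2]);yaw=np.arctan2(-d[0],d[1]);m=W.mean(0);print(W.round(3).tolist(),m,yaw,[np.linalg.norm(W[i]-W[i-1]).round(4) for i in range(4)])
json.dump({"mouth":[(m[0]+.487)/2,(m[1]-.323)/2,.21],"yaw":(yaw+.193)/2},open("geo.json","w"));print(open("geo.json").read())
setlever(-1)
c=robot.get_calibration("top")
f=look();[print(o) for o in f]
o=min([o for o in f if o[1]=="rd"],key=lambda o:o[0][0])
pick(o,0)
E
```

```text
[[0.521, -0.26, 0.21], [0.542, -0.367, 0.21], [0.457, -0.384, 0.21], [0.434, -0.276, 0.21]] [ 0.48879442 -0.32162396  0.21      ] 0.2012933288328765 [np.float64(0.0887), np.float64(0.1088), np.float64(0.0864), np.float64(0.1101)]
{"mouth": [0.4878972079643833, -0.3223119780770056, 0.21], "yaw": 0.19714666441643824}
lever False True stop at y' -0.036841647238401026
(array([0.4671, 0.0233]), 'rd', np.float64(0.78), -34.01279830932617, array([0.018 , 0.0181]), array([259., 176.]))
(array([0.5426, 0.0261]), 'rd', np.float64(0.78), -44.29438018798828, array([0.0181, 0.0181]), array([255., 106.]))
(array([ 0.5473, -0.0415]), 'sq', np.float64(0.92), -10.679519653320312, array([0.0159, 0.0154]), array([318., 101.]))
width 0.027610692138701577 59.117029309272766 t 20.4083
```

Run:
```python
from h import *
drop()
g=json.load(open("geo.json"))
robot.move_pose([.40,-.33,.42],[180,0,0]);robot.pause(.2)
im=robot.grab_frame("wrist");cv2.imwrite("pics/c3.png",cv2.resize(im[0:220,100:400],(750,550),interpolation=cv2.INTER_CUBIC))
```

```text
before release 0.027382034747273094
```

View pics/c3.png

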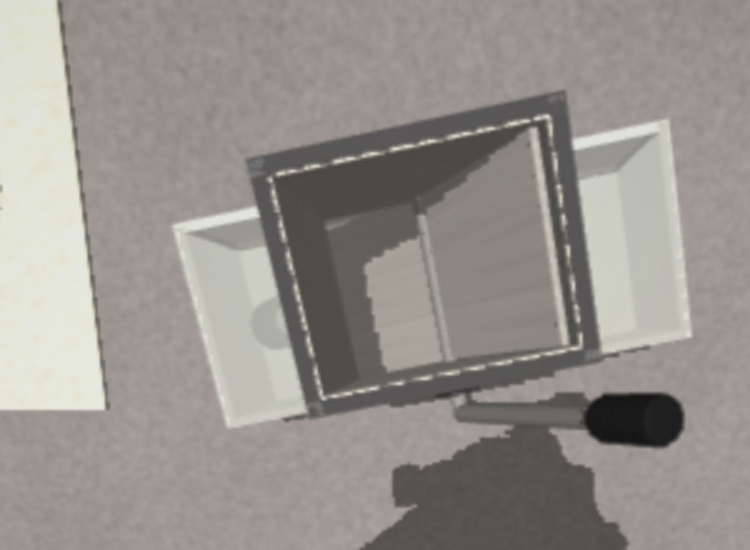

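The lever now leans fully right (knob at (635,420)), and the first disc shows in the left bin at (275,323). On to the remaining rounds.

```bash
sed -i 's/\[.45,0,.30\]/[.47,0,.33]/' h.py
python3 - <<'E'
from h import *
for i in range(2):
    f=look();[print(o[:4]) for o in f]
    r=[o for o in f if o[1]=="rd"]
    if not r: break
    if not pick(min(r,key=lambda o:o[0][0]),0): print("missed");break
    if not drop(): print("LOST");break
else:
    f=look();[print(o[:4]) for o in f]
print(robot.observe()["time"])
E
```

```text
(array([0.5426, 0.0262]), 'rd', np.float64(0.78), -44.712486267089844)
(array([ 0.5473, -0.0415]), 'sq', np.float64(0.91), -12.717689514160156)
(array([ 0.636 , -0.0449]), 'rd', np.float64(0.78), -40.75730514526367)
width 0.02816021560946126 59.09649431705475 t 28.9833
before release 0.028006810247286042
(array([ 0.5474, -0.0416]), 'sq', np.float64(0.92), -12.13262939453125)
(array([ 0.636 , -0.0449]), 'rd', np.float64(0.79), -40.73493576049805)
width 0.02788935691230205 59.10910606384277 t 36.9667
before release 0.02807393738333547
(array([ 0.5474, -0.0416]), 'sq', np.float64(0.91), -10.734817504882812)
42.0083
```

Run:
```python
from h import *
setlever(1)
f=look();[print(o[:4]) for o in f]
o=[o for o in f if o[1]=="sq"][0]
if pick(o,o[3]):
    drop()
    robot.move_pose([.40,-.33,.42],[180,0,0]);robot.pause(.2)
    im=robot.grab_frame("wrist")[0:220,100:400]
    f=look();[print(o[:4]) for o in f]
    im2=robot.grab_frame("wrist")
    o=np.zeros((600,800,3),np.uint8);o[:330,:450]=cv2.resize(im,(450,330),interpolation=cv2.INTER_CUBIC);o[330:600,:360]=cv2.resize(im2,(360,270))
    # closer view of the counter
    cal=json.load(open("cal.json"))["counter"]
    u=[np.array(p)/3.6+[160,20] for p in[(237,240),(545,178),(555,287),(262,350)]]
    W=np.array([onplane(cal,p,.087) for p in u]);print(W.round(4).tolist(),W.mean(0))
    m=W.mean(0);robot.move_pose([m[0]-.11,m[1],.26],[180,0,11]);robot.pause(.2)
    c=robot.get_calibration("wrist");im=robot.grab_frame("wrist");cv2.imwrite("pics/w_counter2.png",im)
    json.dump({a:np.array(b).tolist() for a,b in c.items()},open("cal2.json","w"))
    o[330:,360:760]=cv2.resize(im[:378],(400,270))
    cv2.imwrite("pics/m4.png",o);cv2.imwrite("pics/c5.png",cv2.resize(im[:300,80:480],(800,600),interpolation=cv2.INTER_CUBIC))
print(robot.observe()["time"])
```

```text
lever False True stop at y' 0.038854675318906656
(array([ 0.5473, -0.0415]), 'sq', np.float64(0.91), -12.709175109863281)
width 0.026644893344769646 59.193938970565796 t 51.1917
before release 0.026519435304972902
[[0.5338, 0.3481, 0.087], [0.5478, 0.2732, 0.087], [0.5231, 0.27, 0.087], [0.5082, 0.3431, 0.087]] [0.52823173 0.3085961  0.087     ]
62.025
```

View pics/m4.png

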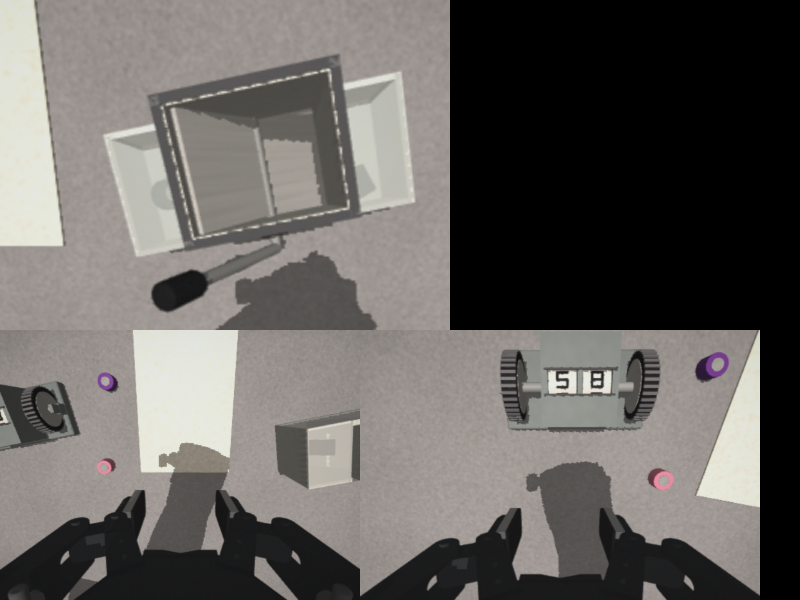

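View pics/c5.png

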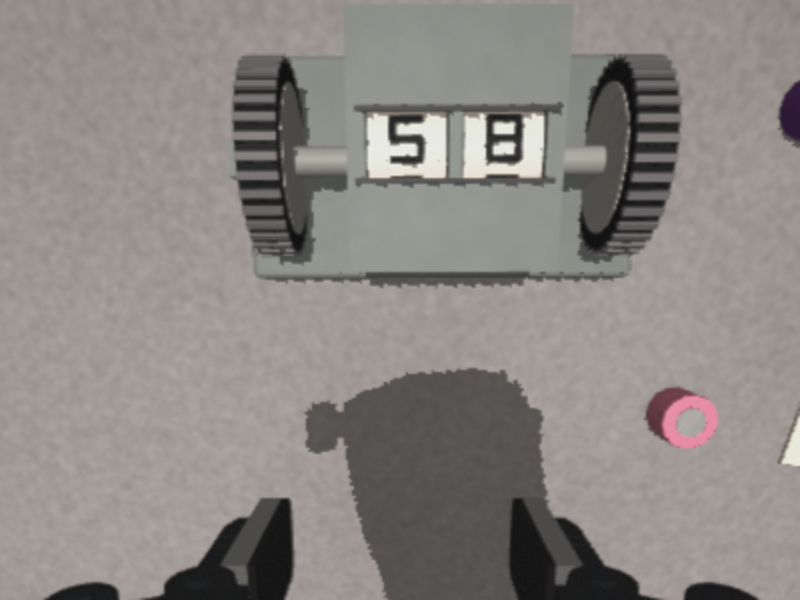

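Sorting confirmed: the disc(s) show in the left bin at (160,195), the square in the right bin at (362,180), and the mat is empty. c5 shows 5 and 8, with cover edges at x=345 and 572 and the foot's front edge at v≈272.

Run:
```python
from h import *
c=json.load(open("cal2.json"))
P=lambda u,v,z:onplane(c,(u/2+80,v/2),z)
for n,u,v,z in[("coverTL",345,6,.087),("coverTR",572,6,.087),("frTL",355,107,.087),("frTR",562,104,.087),("frBR",556,182,.087),("frBL",356,182,.087),("footL",255,272,.022),("footR",632,272,.022),("footL0",255,280,0),("footR0",632,278,0),("hubL(shaft)",320,161,.056),("hubR",585,159,.056)]:
    print(n,P(u,v,z).round(4))
```

```text
coverTL [0.5653 0.3574 0.087 ]
coverTR [0.5807 0.2785 0.087 ]
frTL [0.5341 0.3483 0.087 ]
frTR [0.5497 0.2738 0.087 ]
frBR [0.5233 0.269  0.087 ]
frBL [0.5087 0.3435 0.087 ]
footL [0.4645 0.3917 0.022 ]
footR [0.5007 0.2069 0.022 ]
footL0 [0.4591 0.3962 0.    ]
footR0 [0.4989 0.1978 0.    ]
hubL(shaft) [0.5173 0.3627 0.056 ]
hubR [0.5396 0.2526 0.056 ]
```

```bash
cat >> h.py <<'E'
CY=.193; CC=np.array([.529,.3087])
ex=np.array([np.cos(CY),np.sin(CY),0]);ey=np.array([-np.sin(CY),np.cos(CY),0])
def pose(side,b,r,dy=0):
    hub=np.array([*CC,.050])+(side*.075+dy)*ey; t=np.radians(b)
    return hub+r*(np.sin(t)*ex+np.array([0,0,np.cos(t)])),[180,b,np.degrees(CY)]
def stroke(side,b0,b1,dy=0,r=.091):
    robot.set_gripper(.032)
    p,R=pose(side,b0,.15,dy); robot.move_pose(p,R)
    p,R=pose(side,b0,r,dy); hit=robot.line_to(p,.12,guard=15)
    if hit: print("HIT on approach",robot.observe()["ft_force"]);return
    f0=robot.observe()["ft_force"]
    robot.set_gripper(0.0);o=robot.observe();print("grip",o["gripper_width"].round(4),"side force",((o["ft_force"]-f0)@ey).round(1))
    for b in np.linspace(b0,b1,max(2,int(abs(b1-b0)/8)+1)+1)[1:]:
        p,R=pose(side,b,r,dy);robot.line_to(p,.08,rotation=R)
    robot.pause(.15);o=robot.observe();print("end force",(o["ft_force"]-f0).round(1),"tool",o["tcp_rot"].round(2))
    robot.set_gripper(.032)
    p,R=pose(side,b1,.15,dy);robot.line_to(p,.2)
E
python3 - <<'E'
from h import *
for s in(1,-1):
    for b in(34,-34):
        for r in(.091,.15): print(s,b,r,np.round(robot.ik(*pose(s,b,r)),0) if robot.ik(*pose(s,b,r)) is not None else None)
stroke(1,18,-18)
print(robot.observe()["time"])
E
```

```text
1 34 0.091 None
1 34 0.15 None
1 -34 0.091 [  30.  -23.  -46.   35.  -11. -164.]
1 -34 0.15 [  32.  -32.  -47.   43.  -11. -163.]
-1 34 0.091 [ 11.  58.  48. 115.  -0. 180.]
-1 34 0.15 None
-1 -34 0.091 [ 11. -41. -58.  39.   0. 180.]
-1 -34 0.15 NoneTraceback (most recent call last):
  File "<stdin>", line 5, in <module>
  File "h.py", line 86, in stroke
    robot.set_gripper(0.0);o=robot.observe();print("grip",o["gripper_width"].round(4),"side force",((o["ft_force"]-f0)@ey).round(1))
                                                          ^^^^^^^^^^^^^^^^^^^^^^^^
AttributeError: 'float' object has no attribute 'round'
```

```bash
sed -i 's/o\["gripper_width"\].round(4)/round(o["gripper_width"],4)/; s/\[180,b,np.degrees(CY)\]$/([180,b,np.degrees(CY)] if side>0 else [180,-b,np.degrees(CY)-180])/' h.py
python3 - <<'E'
from h import *
o=robot.observe();print(o["gripper_width"],o["ft_force"].round(1),(o["ft_force"]@ey).round(1),o["q"].round(1))
f0=o["ft_force"]
for b in np.linspace(18,-18,6)[1:]:
    p,R=pose(1,b,.091);robot.line_to(p,.08,rotation=R)
robot.pause(.15);o=robot.observe();print("end",o["ft_force"].round(1),o["q"].round(1),o["time"])
robot.set_gripper(.032);p,R=pose(1,-18,.15);robot.line_to(p,.2)
m=[CC[0]-.11,CC[1],.26];robot.move_pose(m,[180,0,11]);robot.pause(.2)
im=robot.grab_frame("wrist");
cv2.imwrite("pics/c6.png",cv2.resize(im[:150,180:380],(800,600),interpolation=cv2.INTER_CUBIC))
robot.move_pose(m,[180,0,11-180]) if 0 else None
for s in(-1,):
    for b in(30,15,-15,-30):
        for r in(.091,.14): q=robot.ik(*pose(s,b,r)); print(b,r,None if q is None else q.round(0))
E
```

```text
0.014497030594173548 [0.3 3.5 7. ] 3.4 [  23.1   39.4   27.8   95.8    3.7 -168.6]
end [-2.7  1.4 11.6] [  27.5   -6.2  -25.7   53.1   -5.  -164.3] 66.3
30 0.091 [ 11.  50.  39. 109.  -0.  -0.]
30 0.14 [ 11.  56.  52. 116.  -0.  -0.]
15 0.091 [11. 27. 12. 90. -0. -0.]
15 0.14 [11. 28. 18. 95. -0. -0.]
-15 0.091 [ 11. -13. -32.  57.   0.  -0.]
-15 0.14 [ 11. -18. -30.  62.   0.  -0.]
-30 0.091 [ 11. -34. -52.  42.   0.  -0.]
-30 0.14 [ 11. -42. -53.  50.   0.  -0.]
```

View pics/c6.png

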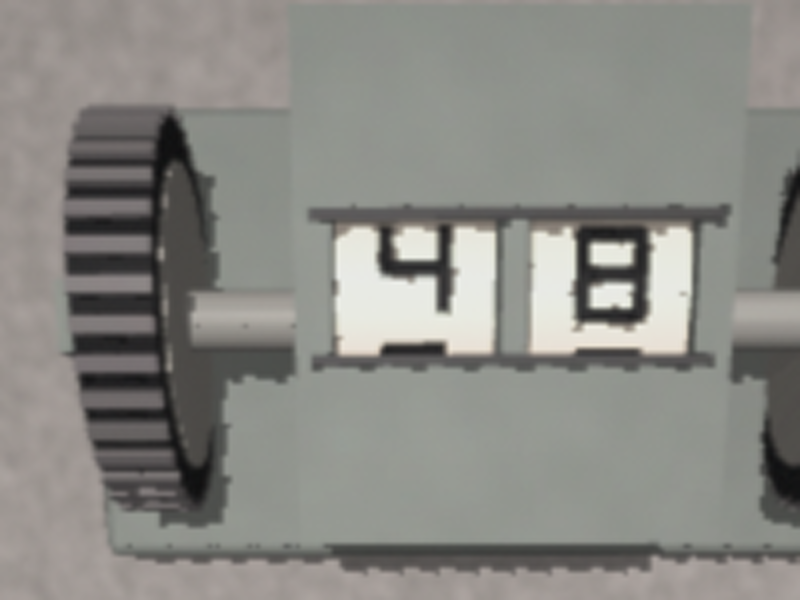

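c6 shows the left wheel now at 4, a little high in its window (centre v≈268), and the right still at 8. The stroke method works. I'll finish the strokes and then look straight down at the digits.

```bash
sed -i 's/pose(side,b0,.15,dy)/pose(side,b0,.14,dy)/;s/pose(side,b1,.15,dy)/pose(side,b1,.14,dy)/' h.py
cat >> h.py <<'E'
def view(name):
    p=np.array([*CC,.20])-.066*ex; robot.move_pose([p[0],p[1],.26],[180,0,np.degrees(CY)]);robot.line_to(p,.2);robot.pause(.2)
    c=robot.get_calibration("wrist");im=robot.grab_frame("wrist");cam,_=ray(c,(0,0));print("cam rel",(cam-[*CC,0])@ex,cam[2])
    up=cv2.resize(im,None,fx=4,fy=4,interpolation=cv2.INTER_CUBIC)
    q=[proj(c,np.array([*CC,.087])+a*ex+b*ey) for a,b in((.022,.045),(.022,-.045),(-.022,-.045),(-.022,.045))]
    H=cv2.getPerspectiveTransform(np.float32([(x+.5)*4-.5 for x in q]),np.float32([(0,0),(720,0),(720,352),(0,352)]))  # 8 px/mm
    w=cv2.warpPerspective(up,H,(720,352));cv2.imwrite(f"pics/{name}.png",w)
    g=cv2.cvtColor(w,cv2.COLOR_BGR2GRAY)
    for n,(a,b) in dict(L=(120,330),R=(390,600)).items():
        s=g[:,a:b];col=np.where((s>170).sum(1)>25)[0];d=(s[:,:]<90).sum(1)
        rows=np.where(d>8)[0];print(n,"white rows",col.min(),col.max(),"dark rows",np.split(rows,np.where(np.diff(rows)>3)[0]+1).__len__(),[(int(r[0]),int(r[-1])) for r in np.split(rows,np.where(np.diff(rows)>3)[0]+1)])
    p[2]=.30; robot.line_to(p,.2)
E
python3 - <<'E'
from h import *
stroke(1,18,-20)
p,R=pose(-1,25,.16);robot.move_pose([p[0]-.05,p[1],.32],R[:1]+[0]+R[2:])
for i in range(5): stroke(-1,25,-25.4)
p,R=pose(-1,-25,.2);robot.move_pose([p[0],p[1],.32],[180,0,R[2]])
view("d1");print(robot.observe()["time"])
E
```

```text
grip 0.0149 side force 2.6
end force [-3.   2.4 12. ] tool [-179.91  -20.1    11.02]
grip 0.0147 side force 3.0
end force [-14.5   1.5  17.3] tool [ 179.94   25.39 -168.91]
grip 0.0149 side force 4.6
end force [-19.2   0.5  21.6] tool [ 179.95   25.23 -168.92]
grip 0.0148 side force 4.9
end force [-20.6   0.4  21.2] tool [ 179.95   25.23 -168.92]
grip 0.0146 side force 4.1
end force [-20.2  -0.4  19.7] tool [ 179.95   25.23 -168.92]
grip 0.0144 side force 5.5
end force [-20.8   1.   21. ] tool [ 179.95   25.23 -168.92]
cam rel 0.0009252347840660862 0.27113869625298237
L white rows 86 266 dark rows 3 [(68, 68), (79, 209), (251, 286)]
R white rows 85 265 dark rows 2 [(66, 187), (234, 286)]
109.225
```

View pics/d1.png

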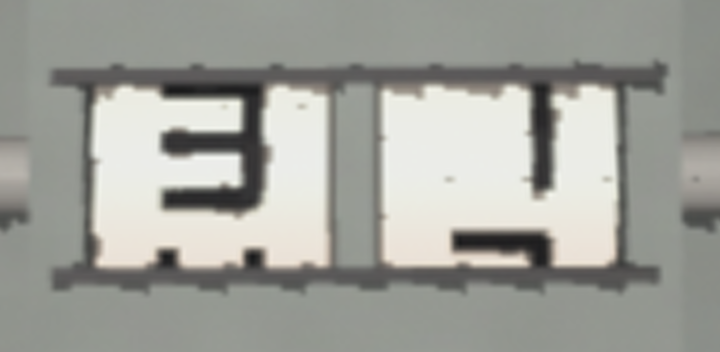

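d1 shows the left 3 about 34 px high (middle bar v≈142, window centre v≈176). The right shows a 1, about 51 px high, with the top of the 2 at v≈234. Both need small extra rolls towards the robot.

Run:
```python
from h import *
stroke(1,5,-5.5)
p,R=pose(-1,6,.2);robot.move_pose([p[0],p[1],.30],[180,0,R[2]])
stroke(-1,6,-7)
robot.move_pose([p[0],p[1],.30],[180,0,R[2]])
view("d2");print(robot.observe()["time"])
```

```text
grip 0.0145 side force 2.1
end force [-2.4  1.4 10.2] tool [-179.91   -5.59   11.05]
grip 0.0149 side force 3.8
end force [-7.2  2.3 14.3] tool [ 179.94    7.05 -168.92]
cam rel 0.0009293449488157825 0.2711331988288398
L white rows 86 266 dark rows 4 [(67, 68), (77, 90), (123, 253), (274, 286)]
R white rows 85 265 dark rows 3 [(67, 91), (134, 246), (268, 286)]
122.325
```

View pics/d2.png

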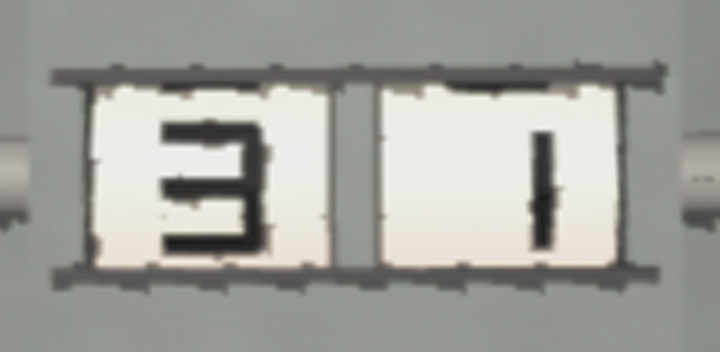

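d2 shows the 3 spanning v 123–253 (centre 188) and the 1 spanning v 133–249 (centre 190), both about 13 px low against 176. Each needs roughly 3° back.

Run:
```python
from h import *
stroke(1,-1.5,1.3)
p,R=pose(-1,0,.2);robot.move_pose([p[0],p[1],.30],[180,0,R[2]])
stroke(-1,-1.5,1.6)
robot.move_pose([p[0],p[1],.30],[180,0,R[2]])
view("d3");print(robot.observe()["time"])
```

```text
grip 0.0147 side force 1.8
end force [-1.9  2.   6.9] tool [-179.93    1.16   11.08]
grip 0.0144 side force 3.6
end force [-1.1  4.1  5.8] tool [ 179.95   -1.45 -168.92]
cam rel 0.0009265988689739885 0.27114118204366233
L white rows 86 266 dark rows 3 [(67, 68), (109, 241), (274, 286)]
R white rows 85 265 dark rows 3 [(66, 78), (120, 232), (268, 286)]
135.1583
```

Run:
```python
from h import *
robot.goto_joints([-86.5,5.96,5.57,89.6,0,77.5]);robot.pause(.3)
im=robot.grab_frame("top");o=cv2.resize(im[120:300,100:460],(800,400),interpolation=cv2.INTER_CUBIC)
out=np.vstack([o,np.pad(cv2.resize(cv2.imread("pics/d3.png"),(409,200)),((0,0),(0,391),(0,0)))])
cv2.imwrite("pics/final.png",out);print(robot.observe()["time"],robot.observe()["ft_force"])
```

```text
139.125 [-0.28832806 -0.60617987  0.38597811]
```

View pics/final.png

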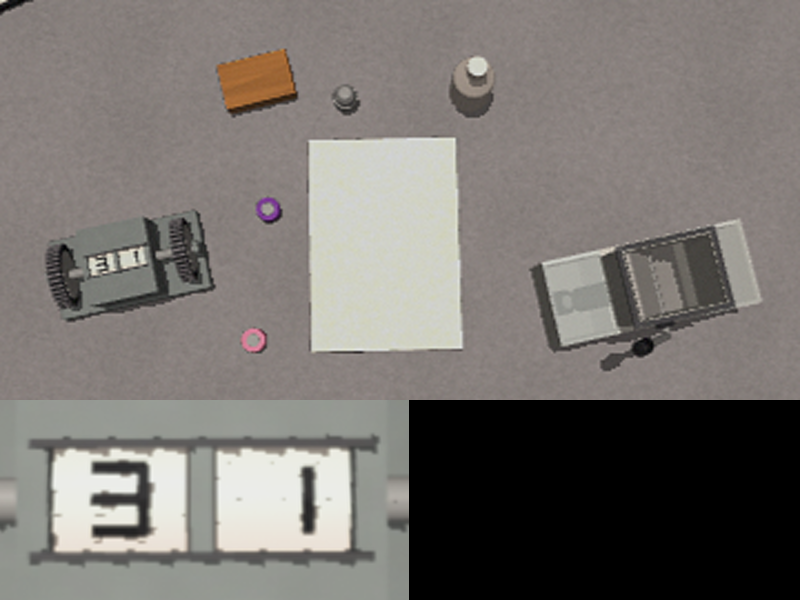

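The mat is empty, the windows show 3 and 1 centred, several discs show in the left bin at (580,298), and the bottle, objective and slide box stand where they did. Handing in.

```bash
python3 -c "
from plant import robot
print(robot.job_done())"
```

```text
the job is handed in; nothing more can be done
None
```

I dropped three round mounts to the left bin and one square to the right, set the counter to 3 and 1 with both digits centred, left the bottle, objective and slide box in place, and handed the job in at about 139 s of 210 s; no verdict came back.

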